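# Hold a rail home in the crosscut station

## Task

Raise the crosscut station's clear guard all the way up by its wooden handle. Then take the long wooden rail with the stepped end and, still standing on its narrow edge, feed it square end first under the guard and press it firmly into the corner, flat on the base, its end against the end stop and its side flush along the long fence, both at once. Finish while holding it pressed there, do not let go, and leave the other things on the bench alone.

Things in the scene. Friction and masses are not known exactly. Their poses are not given: they have to be found in the camera images.
- corner (a point): Inside corner of the fixed crosscut station, on its base's top face, where the faces of long fence and end stop meet. Axes: y = feed direction, towards the stop; x = across, towards the long fence (away from the robot); z up. Stop's face is the plane y = 0, fence's face the plane x = 0, running back to y = -280 mm. The rail's place is at x < 0, y < 0; the guard hangs across it at y = -80 mm
- station: The station's plywood base, fixed on the bench: 180 mm (x) by 310 mm (y), 18 mm thick, origin on the bench below the guard's middle, axes as the corner's, which lies 20 mm in x and 80 mm in y from here. Open on its near side (-x) and feed end (-y, reaching y = -200 mm). Two guard posts 16 x 24 mm stand at x = -78 and +78 mm, y = 0, up to 183 mm above the bench
- fence: The long fence, fixed on the base: wooden strip 25 mm (x) by 280 mm (y), 25 mm high; origin at the centre of its underside, axes as the corner's
- stop: The end stop, fixed on the base beyond the guard: wooden block 120 mm (x) by 25 mm (y), 40 mm high. Wood drags on wood: once the rail is pressed on the base or one fence, sliding it along takes nearly as much force again. Origin at the centre of its underside, axes as the corner's
- guard (a joint): Height by which the guard is raised, m: 0 down, 0.080 fully up. Slides straight up, takes about 9 N to lift, stays where it is left. Clear panel 138 mm wide in an aluminium frame 10 mm thick; down, its lower edge is 32 mm above the base, too low for the rail; fully up, 112 mm
- guard_handle (a point): Centre of the guard's handle, a dark wooden block on the guard's top edge that rises with it: 70 mm long across the feed direction, 18 mm thick along it (pinch it along the feed direction, from above), 42 mm high, its top 20 mm above this point. Axes as the corner's
- rail_mid (a point): Centre of the loose wooden rail: 220 mm long (its y), 40 mm wide (its x), 60 mm high (its z, up), about 0.28 kg, on its narrow edge. The +y end is square; at the -y end the upper 30 mm are cut away over the last 35 mm. Grip it across its width, by its upper 30 mm (to clear the fence), about 50 mm from here towards the stepped end, so the hand stays before the guard
- rail_end (a point): Centre of the rail's square end face, 110 mm along +y from the rail's centre
- offcut: Bystander, to be left alone: short wooden offcut 40 x 90 x 60 mm. Origin at the centre of its underside
- jar: Bystander, to be left alone: glass jar with steel cap, 66 mm across, 85 mm high. Origin at the centre of its underside
- can: Bystander, to be left alone: paint can 100 mm across, 110 mm high. Origin at the centre of its underside
- hammer: Bystander, to be left alone: hammer lying flat. Origin under its middle, at bench level
- driver: Bystander, to be left alone: screwdriver lying flat. Origin under its middle, at bench level
- tape: Bystander, to be left alone: tape measure 65 x 35 x 65 mm. Origin at the centre of its underside
- batten: Bystander, to be left alone: thin batten 300 x 30 x 15 mm. Origin at the centre of its underside
Things that resemble listed ones, but are neither listed nor needed, are in the scene too. What is shaped like the part that bears rail_mid but purple is not meant.

How it is judged:
On the way:
1. the guard has been raised by at least 65 of its 80 mm (value of joint guard above 0.065 m), for 0.2 s.
At the end, for the whole second after the job is handed in: Guard up at least 65 mm; rail on its narrow edge, flat on the base (4 mm, 0.04 rad), square end within 4 mm of the stop, long side within 3.5 mm of the fence and parallel (0.035 rad), at rest, touched by the fingers and pressing fence and stop with over 2 N each, through the last second (value of joint guard above 0.065 m and contact force between rail and fence above 2 N and contact force between rail and stop above 2 N and contact force between rail and the fingers above 2 N and y of rail_end in the frame of corner above -0.004 m and x of each of rail_mid, rail_end in the frame of corner above -0.0235 m and x of rail_end in the frame of corner below 0 m and z of rail_mid in the frame of corner below 0.034 m and angle between the y axis of rail_mid and the y axis of corner, either way round below 0.035 rad and angle between rail_mid's own z axis and vertical below 0.04 rad and linear speed of rail below 0.01 m/s); the arm keeps its last pose, push and grip.
It fails at once if one of the other loose things on the bench is moved more than 30 mm (distance of any of offcut, jar, can, hammer, driver, tape, batten from where it was at the start of the episode above 0.03 m).
It also fails if it takes over 64 s, if anything falls off the work surface, if the arm or the gripper's body presses on something with over 40 N, if the wrist force passes 120 N, or if a joint passes its speed limit or range.

## Robot

A 7-joint arm with a two-finger parallel gripper is mounted at the origin on the work surface. World frame = base frame: x ahead of the robot, y to its left, z up, the work surface at z = 0. Lengths are in m, angles in rad, forces in N, time in s.
With the tool pointing down it reaches from about 0.4 to 0.85 m from the base axis. Payload 10.4 kg.
Tool frame: the origin (TCP) lies at the very end of the fingers, on their centre line; the grasp point (between the pads) lies 19 mm behind it; x points along the fingers, y is the direction in which the jaws open and shut, and the axes are right-handed (so a half turn about x gives the same grasp; the last joint's range is limited). The gripper opens to 85 mm and grips with 20 to 120 N. Pads are 22 mm wide; open, the fingers measure 114 mm over their backs; the gripper's body (76 mm by 85 mm) begins 54 mm behind the grasp point. The pads swing forward as they close: fully open they stand 13 mm farther back than shut.
Start: joints at [1.227, 0.332, -0.065, 1.46, 0.022, 1.35, -0.088], TCP at [0.197, -0.593, 0.211] pointing down, gripper open.
Joint ranges: [-2.6, 2.6], [-0.5, 2.12], [-1.47, 1.34], [0.16, 2.42], [-1.27, 4.41], [0.06, 2.06], [-2.6, 2.6]. Speed limits (rad/s): [2.22, 2.22, 2.79, 2.79, 3.14, 3.14, 3.14].

## Interface

Orientations are given as a unit quaternion [x, y, z, w].
In Python, from workcell import monitor, camera, ticket, regions_of gives the robot as it stands.
- The arm moves only by the tool step_arm, never from a script. Its argument "increments" is a list of rows, each a list of 5 numbers: the finger opening in m, from 0 to 0.0854, then the shift along the world's x, y, z in m, then the turn about the world's z in rad. A call has 1 to 12 rows; each row shifts and turns the commanded pose from where the row before left it; what a row does not reach is not made up. A row lasts 1/12 s, in which the tool goes at most 41.7 mm and 7.16 degrees, less where a joint would pass 70% of its speed; a pose out of reach is approached as far as the arm can. A call with a gripper value outside its range is refused whole. The fingers move at their own pace and stop on an object; "force" is the grip in N (left out, the last holds). Time passes only in rows, so rows that do not move let the fingers close. It gives the time, the measured TCP pose, the force and the opening at its end, in the units of the state.
- monitor.get_obs(): the state, without advancing time (a new reading comes with each control period).
- camera(name): name is "scene" or "side" or "wrist"; returns a dict with "color" (400x640x3 uint8, red, green, blue), "range_z" (400x640 float32, m along the optical axis (not along the pixel's ray), 0 where there is no reading), "fx", "fy", "cx", "cy" (pixels), "cam_to_world" (4x4, takes a point from camera to world coordinates). Camera axes: x right, y up, looking along -z (the intrinsics and any distortion apply to the point x, -y, -z); pixel columns grow to the right and rows downward; lengths in m; the calibration is good to about 2 mm. A picture is of the moment at which its call begins.
- ticket.hand_in(): hands the job in, once; it reports no verdict.
Trained networks look in a picture, given as the dict that the camera call returned (one of the last four; its "shot" number tells which), for a name from the list of things; names that differ only in an ending like _2 or _b are one class to them, and where a whole thing is asked for, a point or a joint stands for the part that bears it (a point fixed in the world has none). Each returns a list of dicts, best first, with "p" (0 to 1); they miss things now and then, are a little off and sometimes report something else, mostly with a low value. They report only what shows in the picture. A call takes as long as a camera call. They do not tell look-alikes from the thing itself.
- regions_of(picture, query): "region" (400x640 bool, what is visible of it) and "centre" ([row, column] in pixels, amid what is visible of it).
The state is a dict: "clock": time; "joint_pos": joint angles; "joint_velocities": joint speeds; "tau": joint torques, N m; "position": TCP position; "ee_rot": TCP orientation; "ft_force": force on the tool from outside, world axes, zero at the start; "torque": the same for the moment, N m; "grip_width": opening from 0.0 (shut) to 1.0 (fully open).
Only numpy, scipy, OpenCV 4.12 (cv2) and the standard library are available. Lean on these libraries where they do the work, as an engineer would, in place of code of your own. Each camera call takes 0.05 s, during which the arm holds its last target. There are 200 camera calls.

## Working session

There is one attempt and no reset: what is moved stays moved. The work goes in short steps, Python scripts to look and compute and a tool call to move; the robot and the scene stay as the last step left them, time stands still between calls to the robot, and variables do not carry over. Pictures are saved under pics/ and viewed, about 8 in all and at most 12, crops included, and the job is handed in when it is done.

Besides the shell and the picture viewer there is one more tool, called after ">>>" by a JSON object that holds its "fn" and its "kwargs". step_arm: Moves the arm, as the interface text tells. Its arguments: {"type":"object","properties":{"increments":{"type":"array"},"force":{"type":"number"}},"required":["increments"]}

```bash
mkdir -p pics; cat > h.py <<'E'
import numpy as np, cv2
from workcell import monitor, camera, ticket, regions_of
def cloud(p):
    r=p["range_z"]; v,u=np.mgrid[0:400,0:640]
    P=np.stack([(u-p["cx"])/p["fx"]*r,-(v-p["cy"])/p["fy"]*r,-r,np.ones_like(r)],-1)
    W=P@np.array(p["cam_to_world"]).T
    W[r==0]=np.nan
    return W[...,:3]
def save(p,n): cv2.imwrite("pics/"+n,p["color"][...,::-1])
E
python3 - <<'E'
from h import *
o=monitor.get_obs(); print({k:np.round(o[k],3) for k in o})
for c in ("scene","side"):
    p=camera(c); save(p,c+"0.png"); W=cloud(p)
    np.savez(f"{c}0.npz",W=W,c=p["color"])
    for q in ("guard_handle","rail_mid","station","fence","stop","guard","offcut","jar","can","hammer","driver","tape","batten"):
        for d in regions_of(p,q)[:3]:
            X=W[d["region"]]; X=X[~np.isnan(X[:,0])]
            if len(X)<10: continue
            print(c,q,round(d["p"],2),np.round(d["centre"]),len(X),np.round(np.median(X,0),3),np.round(np.percentile(X,[3,97],axis=0),3).tolist())
E
```

```text
{'clock': np.float64(0.0), 'joint_pos': array([ 1.227,  0.333, -0.065,  1.461,  0.022,  1.35 , -0.089]), 'joint_velocities': array([-0.001, -0.   ,  0.001,  0.002, -0.002, -0.001, -0.001]), 'tau': array([-0.0000e+00, -6.2543e+01,  4.9000e-02, -3.9161e+01,  1.6000e-02,
        1.0000e-02, -0.0000e+00]), 'position': array([ 0.197, -0.593,  0.21 ]), 'ee_rot': array([-0.698, -0.113,  0.698, -0.112]), 'ft_force': array([ 0.197, -0.644, -0.435]), 'torque': array([0.048, 0.02 , 0.035]), 'grip_width': np.float64(1.0)}
scene guard_handle 0.96 [200. 368.] 365 [0.565 0.148 0.157] [[0.501, 0.142, 0.068], [0.602, 0.159, 0.203]]
scene rail_mid 0.72 [209. 228.] 1099 [ 0.455 -0.309  0.047] [[0.397, -0.401, 0.005], [0.51, -0.219, 0.064]]
scene rail_mid 0.69 [168. 242.] 574 [ 0.248 -0.27   0.056] [[0.109, -0.294, -0.0], [0.331, -0.25, 0.064]]
scene rail_mid 0.35 [283. 319.] 299 [ 0.796 -0.042  0.061] [[0.751, -0.057, 0.012], [0.812, -0.024, 0.069]]
scene station 0.79 [229. 358.] 4488 [0.592 0.124 0.02 ] [[0.478, -0.039, 0.002], [0.654, 0.25, 0.184]]
scene fence 0.73 [233. 342.] 735 [0.603 0.072 0.04 ]
[... 2294 characters left out ...]
 offcut 0.96 [239. 364.] 527 [ 0.376 -0.03   0.047] [[0.36, -0.084, 0.004], [0.41, 0.001, 0.06]]
side can 0.81 [346. 220.] 3032 [0.464 0.53  0.09 ] [[0.437, 0.477, 0.008], [0.518, 0.556, 0.11]]
side hammer 0.64 [199. 316.] 354 [ 0.686 -0.226  0.02 ] [[0.635, -0.435, 0.0], [0.722, -0.197, 0.026]]
side hammer 0.39 [230. 281.] 1710 [0.558 0.155 0.125] [[0.497, 0.149, 0.063], [0.625, 0.162, 0.2]]
side driver 0.86 [247. 222.] 287 [0.758 0.175 0.017] [[0.746, 0.11, 0.004], [0.773, 0.285, 0.025]]
side driver 0.58 [251. 285.] 5497 [0.542 0.158 0.047] [[0.471, -0.021, 0.005], [0.64, 0.26, 0.188]]
side batten 0.95 [183. 368.] 411 [ 0.547 -0.513  0.011] [[0.414, -0.547, -0.002], [0.682, -0.487, 0.016]]
```

View pics/scene0.png

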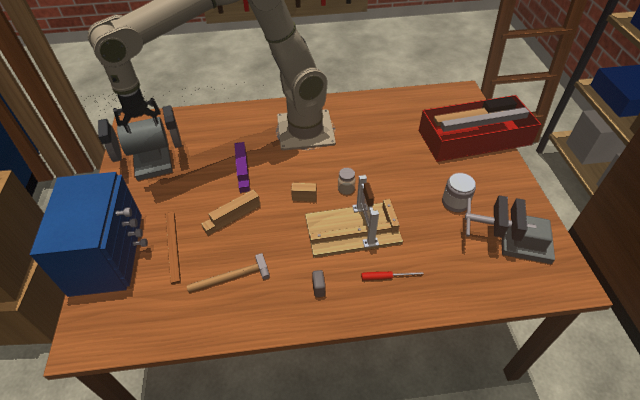

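```bash
python3 - <<'E'
from h import *
def rect(X):
    r=cv2.minAreaRect((X[:,:2]*1000).astype(np.float32)); return np.round(r[0],1),np.round(r[1],1),round(r[2],2)
for c in ("scene","side"):
    d=np.load(c+"0.npz"); W=d["W"]; C=d["c"]
    def sel(lo,hi): 
        m=np.all((W>lo)&(W<hi),-1); return W[m],C[m]
    for n,lo,hi in (("rail top",(.37,-.43,.052),(.54,-.19,.07)),("purple? top",(.08,-.31,.052),(.35,-.23,.07)),
      ("fence top",(.57,-.08,.036),(.63,.22,.048)),("stop top",(.48,.22,.053),(.62,.27,.064)),
      ("base top",(.45,-.08,.012),(.67,.28,.024)),
      ("handle top",(.5,.12,.193),(.62,.2,.212)),("guard .12-.16",(.4,.1,.12),(.7,.2,.14)),("posts top",(.45,.12,.178),(.7,.2,.188)),
      ("tallest",(.4,.05,.1),(.7,.25,.3))):
        X,col=sel(lo,hi)
        if len(X)>8:
            print(c,n,len(X),np.round(np.median(X,0),3),rect(X),np.round(X.max(0),3),np.median(col,0))
E
```

```text
scene rail top 509 [ 0.442 -0.302  0.059] (array([ 438.5, -299.6]), array([ 48.5, 184.7]), 28.51) [ 0.5   -0.212  0.066] [191. 143.  92.]
scene purple? top 349 [ 0.211 -0.273  0.059] (array([ 203.4, -273.2]), array([191.4,  40.1]), 2.86) [ 0.299 -0.25   0.067] [104.  49. 103.]
scene fence top 462 [0.599 0.069 0.042] (array([596.9,  86.8]), array([ 32.1, 265.6]), 2.36) [0.617 0.22  0.048] [195. 156. 101.]
scene stop top 195 [0.547 0.243 0.057] (array([546.2, 243.3]), array([122.3,  27.4]), 4.19) [0.608 0.259 0.062] [194. 148.  96.]
scene base top 2322 [0.558 0.077 0.018] (array([564. , 106.5]), array([185.6, 309.9]), 2.99) [0.66  0.265 0.024] [193. 155. 101.]
scene handle top 104 [0.562 0.151 0.201] (array([562.7, 151.1]), array([68.8, 18.3]), 1.05) [0.597 0.161 0.207] [93.  57.  34.5]
scene guard .12-.16 89 [0.573 0.148 0.13 ] (array([561.9, 143.4]), array([176.7,  23.6]), 8.31) [0.649 0.167 0.14 ] [92. 81. 73.]
scene posts top 92 [0.594 0.15  0.183] (array([562.5, 151.4]), array([174.,  23.]), 2.68) [0.65  0.166 0.188] [182.5 171.  157.5]
scene tallest 574 [0.58  0.149 0.165] (array
[... 551 characters left out ...]
y([121.3,  28.4]), 2.1) [0.606 0.259 0.061] [222. 168. 101.]
side base top 1723 [0.521 0.15  0.017] (array([563. , 107.4]), array([187.7, 313.7]), 3.17) [0.653 0.266 0.024] [220. 176. 107.]
side handle top 133 [0.556 0.157 0.2  ] (array([558. , 153.8]), array([69.3, 19.4]), 2.47) [0.592 0.164 0.203] [76. 44. 24.]
side guard .12-.16 359 [0.556 0.155 0.13 ] (array([558.1, 159.2]), array([174.3,  22.1]), 5.77) [0.645 0.17  0.14 ] [129. 104.  91.]
side posts top 142 [0.552 0.159 0.182] (array([559.9, 154.2]), array([174.3,  26.4]), 3.1) [0.647 0.169 0.188] [76. 46. 23.]
side tallest 1631 [0.555 0.156 0.147] (array([559.2, 154.1]), array([175.5,  27.9]), 3.63) [0.647 0.171 0.203] [107. 103.  91.]
```

The picture shows the wooden rail at about (230,210), with its stepped end at lower left (208,227) and its square end at upper right (258,198). The purple look-alike is at (242,165). The station is at (355,228), with the dark handle at (368,193). Scene and side measurements agree with the sizes given. First I go to the handle.

>>> {"fn": "step_arm", "kwargs": {"increments": [[0.0854, 0.0152, 0.031, 0.01, -0.0113], [0.0854, 0.0152, 0.031, 0.01, -0.0113], [0.0854, 0.0152, 0.031, 0.01, -0.0113], [0.0854, 0.0152, 0.031, 0.01, -0.0113], [0.0854, 0.0152, 0.031, 0.01, -0.0113], [0.0854, 0.0152, 0.031, 0.01, -0.0113], [0.0854, 0.0152, 0.031, 0.01, -0.0113], [0.0854, 0.0152, 0.031, 0.01, -0.0113], [0.0854, 0.0152, 0.031, 0.01, -0.0113], [0.0854, 0.0152, 0.031, 0.01, -0.0113], [0.0854, 0.0152, 0.031, 0.01, -0.0113], [0.0854, 0.0152, 0.031, 0.01, -0.0113]]}}

```text
clock: 2.4
position: [0.3799, -0.2194, 0.3317]
ee_rot: [0.704, 0.065, -0.704, 0.065]
ft_force: [1.0, -0.7, 0.2]
grip_width: 1.002
```

>>> {"fn": "step_arm", "kwargs": {"increments": [[0.0854, 0.0152, 0.031, 0, -0.0113], [0.0854, 0.0152, 0.031, 0, -0.0113], [0.0854, 0.0152, 0.031, 0, -0.0113], [0.0854, 0.0152, 0.031, 0, -0.0113], [0.0854, 0.0152, 0.031, 0, -0.0113], [0.0854, 0.0152, 0.031, 0, -0.0113], [0.0854, 0.0152, 0.031, 0, -0.0113], [0.0854, 0.0152, 0.031, 0, -0.0113], [0.0854, 0.0152, 0.031, 0, -0.0113], [0.0854, 0.0152, 0.031, 0, -0.0113], [0.0854, 0.0152, 0.031, 0, -0.0113], [0.0854, 0.0152, 0.031, 0, -0.0113]]}}

```text
clock: 3.4
position: [0.5626, 0.1521, 0.331]
ee_rot: [0.707, 0.017, -0.707, 0.017]
ft_force: [-0.4, -0.6, 0.9]
grip_width: 0.999
```

>>> {"fn": "step_arm", "kwargs": {"increments": [[0.0854, -0.001, 0, -0.03, 0], [0.0854, 0, 0, -0.03, 0], [0.0854, 0, 0, -0.03, 0], [0.0854, 0, 0, -0.03, 0], [0.0854, 0, 0, -0.02, 0], [0.0854, 0, 0, -0.02, 0], [0.01, 0, 0, 0, 0], [0.01, 0, 0, 0, 0], [0.01, 0, 0, 0, 0], [0.01, 0, 0, 0, 0], [0.01, 0, 0, 0, 0], [0.01, 0, 0, 0, 0]], "force": 60}}

```text
clock: 4.4
position: [0.5614, 0.1512, 0.172]
ee_rot: [0.708, 0.018, -0.706, 0.017]
ft_force: [0.6, -1.1, 2.6]
grip_width: 0.193
```

>>> {"fn": "step_arm", "kwargs": {"increments": [[0.01, 0, 0, 0, 0], [0.01, 0, 0, 0, 0], [0.01, 0, 0, 0.01, 0], [0.01, 0, 0, 0.01, 0], [0.01, 0, 0, 0.01, 0], [0.01, 0, 0, 0.01, 0], [0.01, 0, 0, 0.01, 0], [0.01, 0, 0, 0.01, 0], [0.01, 0, 0, 0.01, 0], [0.01, 0, 0, 0.01, 0], [0.01, 0, 0, 0.002, 0], [0.01, 0, 0, 0, 0]]}}

```text
clock: 5.4
position: [0.5584, 0.1509, 0.2466]
ee_rot: [-0.704, -0.018, 0.71, -0.018]
ft_force: [7.4, 8.0, -40.0]
grip_width: 0.173
```

```bash
python3 - <<'E'
from h import *
p=camera("side"); save(p,"side1.png"); W=cloud(p)
d=regions_of(p,"guard_handle")
for e in d[:2]:
    X=W[e["region"]]; print(e["p"],np.round(np.nanpercentile(X,[3,97],axis=0),3))
p=camera("wrist"); save(p,"w1.png")
print(monitor.get_obs()["ft_force"])
a=cv2.imread("pics/side1.png"); cv2.imwrite("pics/side1c.png",cv2.resize(a[100:320,180:480],None,fx=2,fy=2))
E
```

```text
0.88 [[0.496 0.149 0.132]
 [0.624 0.162 0.264]]
0.71 [[ 0.747  0.107 -0.002]
 [ 0.796  0.281  0.025]]
[  7.55378863   7.60931541 -39.20229804]
```

View pics/side1c.png

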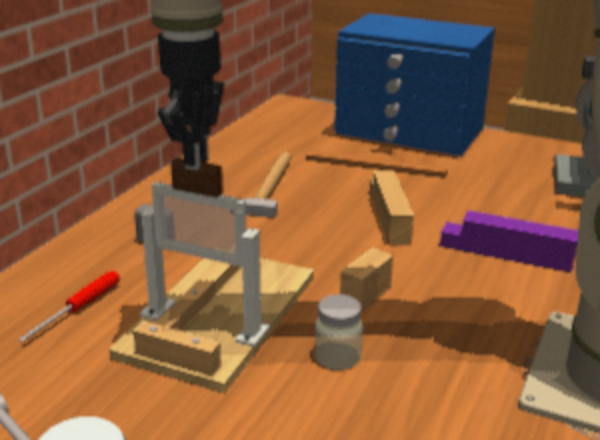

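The view shows the handle in the fingers and the guard near the top of its posts. The 40 N reaction suggests it is at its top stop. I relax slightly, release and retreat.

>>> {"fn": "step_arm", "kwargs": {"increments": [[0.01, 0, 0, -0.003, 0], [0.01, 0, 0, -0.003, 0], [0.0854, 0, 0, 0, 0], [0.0854, 0, 0, 0, 0], [0.0854, 0, 0, 0, 0], [0.0854, 0, 0, 0, 0], [0.0854, 0, 0, 0.02, 0], [0.0854, 0, 0, 0.02, 0], [0.0854, 0, 0, 0.03, 0], [0.0854, 0, 0, 0.03, 0], [0.0854, 0, 0, 0.03, 0], [0.0854, 0, 0, 0, 0]]}}

```text
clock: 6.55
position: [0.5621, 0.1517, 0.3833]
ee_rot: [0.71, 0.018, -0.704, 0.017]
ft_force: [0.6, -0.9, 1.3]
grip_width: 1.002
```

```bash
python3 - <<'E'
from h import *
for c in("scene","side"):
    p=camera(c); W=cloud(p)
    X=W[regions_of(p,"guard_handle")[0]["region"]]; print(np.round(np.nanpercentile(X,[3,97],axis=0),3))
    m=np.all((W>(.5,.12,.24))&(W<(.62,.19,.3)),-1);X=W[m]; print(len(X),np.round(X.mean(0),3),X[:,2].max())
    if c=="side":
        # lower frame bar: dense z histogram
        m=np.all((W>(.5,.13,.09))&(W<(.62,.17,.2)),-1); h,_=np.histogram(W[m][:,2],np.arange(.09,.2,.005)); print(h)
E
```

```text
[[0.491 0.142 0.131]
 [0.629 0.16  0.271]]
165 [0.568 0.15  0.262] 0.27421725410746667
[[0.495 0.147 0.13 ]
 [0.626 0.162 0.267]]
304 [0.556 0.158 0.257] 0.26970719418787115
[ 0  0  0  0  0  0  1 29 63 61 71 58 56 61 66 57 63 66 57 66 64 66]
```

>>> {"fn": "step_arm", "kwargs": {"increments": [[0.0854, -0.002, 0.001, -0.03, 0], [0.0854, 0, 0, -0.03, 0], [0.0854, 0, 0, -0.03, 0], [0.0854, 0, 0, -0.03, 0], [0.0854, 0, 0, -0.02, 0], [0.0854, 0, 0, 0, 0], [0.01, 0, 0, 0, 0], [0.01, 0, 0, 0, 0], [0.01, 0, 0, 0, 0], [0.01, 0, 0, 0, 0], [0.01, 0, 0, 0, 0], [0.01, 0, 0, 0, 0]], "force": 100}}

```text
clock: 7.75
position: [0.5593, 0.151, 0.2376]
ee_rot: [0.707, 0.017, -0.707, 0.018]
ft_force: [-0.9, 2.4, 1.9]
grip_width: 0.177
```

>>> {"fn": "step_arm", "kwargs": {"increments": [[0.01, 0, 0, 0, 0], [0.01, 0, 0, 0, 0], [0.01, 0, 0, 0.004, 0], [0.01, 0, 0, 0.004, 0], [0.01, 0, 0, 0, 0]]}}

```text
clock: 8.17
position: [0.5589, 0.1511, 0.2392]
ee_rot: [-0.706, -0.018, 0.708, -0.017]
ft_force: [19.3, 4.7, -43.9]
grip_width: 0.173
```

>>> {"fn": "step_arm", "kwargs": {"increments": [[0.01, 0, 0, 0.004, 0], [0.01, 0, 0, 0.004, 0], [0.01, 0, 0, 0, 0], [0.01, 0, 0, 0, 0]]}}

```text
clock: 8.5
position: [0.5559, 0.1508, 0.2426]
ee_rot: [-0.702, -0.018, 0.712, -0.018]
ft_force: [16.9, 8.2, -68.4]
grip_width: 0.171
```

>>> {"fn": "step_arm", "kwargs": {"increments": [[0.01, 0, 0, -0.005, 0], [0.01, 0, 0, -0.005, 0], [0.01, 0, 0, -0.003, 0], [0.0854, 0, 0, 0, 0], [0.0854, 0, 0, 0, 0], [0.0854, 0, 0, 0, 0], [0.0854, 0, 0, 0.02, 0], [0.0854, 0, 0, 0.02, 0], [0.0854, 0, 0, 0.03, 0], [0.0854, 0, 0, 0.03, 0], [0.0854, 0, 0, 0.03, 0], [0.0854, 0, 0, 0, 0]]}}

```text
clock: 9.5
position: [0.5602, 0.1535, 0.3766]
ee_rot: [0.71, 0.019, -0.704, 0.017]
ft_force: [0.8, 0.4, 0.8]
grip_width: 0.997
```

```bash
python3 - <<'E'
from h import *
for c in("scene","side"):
    p=camera(c); W1=cloud(p); save(p,c+"2.png"); W0=np.load(c+"0.npz")["W"]; C0=np.load(c+"0.npz")["c"]
    for n,W,C in(("before",W0,C0),("after",W1,p["color"])):
        m=np.all((W>(.53,.13,.06))&(W<(.59,.18,.3)),-1)
        dark=m&(C.max(-1)<120)&(C[...,0]>C[...,2]+20)
        z=W[m][:,2]; print(c,n,"all",np.round(np.percentile(z,[0,2,5,95,98,100]),4),"dark",dark.sum(),np.round(np.percentile(W[dark][:,2],[2,10,50,90,98]),4))
a=cv2.imread("pics/side2.png");b=cv2.imread("pics/scene2.png")
cv2.imwrite("pics/cmp2.png",np.hstack([cv2.resize(a[120:320,210:350],None,fx=2.8,fy=2.8),cv2.resize(b[130:270,290:420],(520,560))])[:,:800])
E
```

```text
scene before all [0.0609 0.0673 0.0713 0.2035 0.2045 0.2074] dark 156 [0.0712 0.1183 0.1941 0.2027 0.2046]
scene after all [0.1265 0.1307 0.1378 0.2676 0.2688 0.2707] dark 185 [0.1637 0.175  0.2524 0.2673 0.2691]
side before all [0.0606 0.0648 0.0701 0.2003 0.2013 0.2025] dark 331 [0.0774 0.1471 0.1842 0.2006 0.2019]
side after all [0.1233 0.1283 0.1331 0.2647 0.2655 0.2666] dark 316 [0.212  0.2309 0.2499 0.2651 0.2662]
```

View pics/cmp2.png

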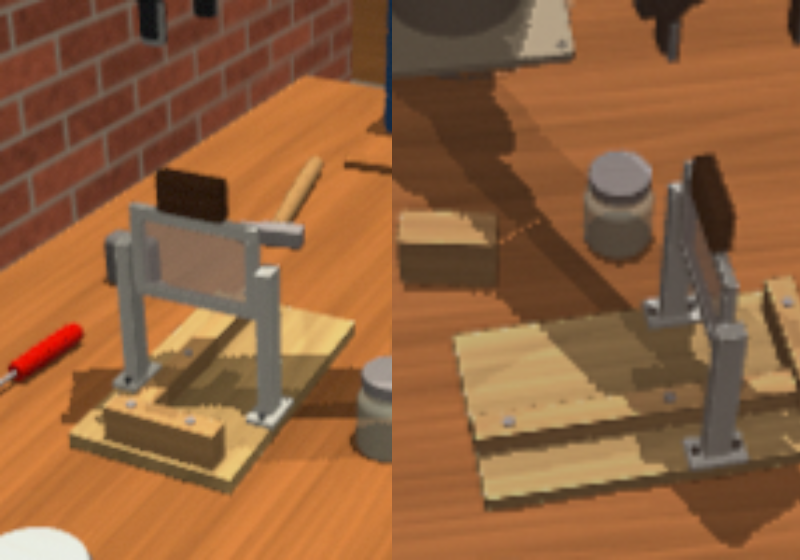

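The guard followed my downward relaxing. I re-lift it to the stop and release under a slight upward load.

>>> {"fn": "step_arm", "kwargs": {"increments": [[0.0854, 0, 0, -0.03, 0], [0.0854, 0, 0, -0.03, 0], [0.0854, 0, 0, -0.03, 0], [0.0854, 0, 0, -0.03, 0], [0.0854, 0, 0, -0.02, 0], [0.0854, 0, 0, 0, 0], [0.01, 0, 0, 0, 0], [0.01, 0, 0, 0, 0], [0.01, 0, 0, 0, 0], [0.01, 0, 0, 0, 0], [0.01, 0, 0, 0, 0], [0.01, 0, 0, 0, 0]], "force": 60}}

```text
clock: 10.6
position: [0.5593, 0.1511, 0.2306]
ee_rot: [0.707, 0.017, -0.707, 0.018]
ft_force: [-0.1, 2.3, 3.7]
grip_width: 0.191
```

>>> {"fn": "step_arm", "kwargs": {"increments": [[0.01, 0, 0, 0, 0], [0.01, 0, 0, 0.003, 0], [0.01, 0, 0, 0.003, 0], [0.01, 0, 0, 0.003, 0], [0.01, 0, 0, 0.003, 0], [0.01, 0, 0, 0, 0], [0.01, 0, 0, 0, 0]]}}

```text
clock: 11.18
position: [0.5585, 0.151, 0.235]
ee_rot: [-0.705, -0.018, 0.709, -0.017]
ft_force: [21.6, 6.8, -53.2]
grip_width: 0.191
```

```bash
python3 - <<'E'
from h import *
p=camera("side"); W=cloud(p)
m=np.all((W>(.53,.13,.06))&(W<(.59,.18,.22)),-1); print(np.round(np.percentile(W[m][:,2],[0,2,5]),4))
print(monitor.get_obs()["ft_force"])
E
```

```text
[0.126  0.1303 0.1332]
[ 22.27112375   7.46571162 -53.09016925]
```

>>> {"fn": "step_arm", "kwargs": {"increments": [[0.01, 0, 0, -0.002, 0], [0.0854, 0, 0, 0, 0], [0.0854, 0, 0, 0, 0], [0.0854, 0, 0, 0, 0], [0.0854, 0, 0, 0, 0], [0.0854, 0, 0, 0.02, 0], [0.0854, 0, 0, 0.03, 0], [0.0854, 0, 0, 0.03, 0], [0.0854, 0, 0, 0.03, 0], [0.0854, 0, 0, 0, 0]]}}

```text
clock: 12.07
position: [0.5601, 0.1532, 0.3567]
ee_rot: [0.71, 0.018, -0.704, 0.017]
ft_force: [0.6, 0.3, 0.2]
grip_width: 0.999
```

```bash
python3 - <<'E'
from h import *
for c in("scene","side"):
    p=camera(c); W=cloud(p)
    m=np.all((W>(.53,.13,.06))&(W<(.59,.18,.3)),-1);print(np.round(np.percentile(W[m][:,2],[0,2,5,95,98,100]),4))
    m=np.all((W>(.46,.10,.06))&(W<(.68,.2,.19)),-1)
    print(len(W[m]))
E
```

```text
[0.1305 0.1352 0.1378 0.2713 0.2725 0.2743]
518
[0.1254 0.1312 0.1361 0.268  0.269  0.2706]
1538
```

>>> {"fn": "step_arm", "kwargs": {"increments": [[0.0854, -0.005, -0.0283, 0, 0.1132], [0.0854, -0.005, -0.0283, 0, 0.1132], [0.0854, -0.005, -0.0283, 0, 0.1132], [0.0854, -0.005, -0.0283, 0, 0.1132], [0.0854, -0.005, -0.0283, 0, 0.1132], [0.0854, -0.005, -0.0283, 0, 0.1132], [0.0854, -0.005, -0.0283, 0, 0.1132], [0.0854, -0.005, -0.0283, 0, 0.1132], [0.0854, -0.005, -0.0283, 0, 0.1132], [0.0854, -0.005, -0.0283, 0, 0.1132], [0.0854, -0.005, -0.0283, 0, 0.1132], [0.0854, -0.005, -0.0283, 0, 0.1132]]}}

```text
clock: 13.17
position: [0.498, -0.189, 0.3491]
ee_rot: [-0.537, -0.459, 0.538, -0.459]
ft_force: [-0.3, -0.3, -0.1]
grip_width: 1.001
```

>>> {"fn": "step_arm", "kwargs": {"increments": [[0.0854, -0.005, -0.0283, -0.01, 0.1132], [0.0854, -0.005, -0.0283, -0.01, 0.1132], [0.0854, -0.005, -0.0283, -0.01, 0.1132], [0.0854, -0.005, -0.0283, -0.01, 0.1132], [0.0854, -0.005, -0.0283, -0.01, 0.1132], [0.0854, -0.005, -0.0283, -0.01, 0.1132], [0.0854, 0, 0, 0, 0], [0.0854, 0, 0, 0, 0]]}}

```text
clock: 13.83
position: [0.4674, -0.3588, 0.2879]
ee_rot: [0.357, 0.612, -0.357, 0.609]
ft_force: [0.6, 0.6, 0.1]
grip_width: 0.997
```

```bash
python3 - <<'E'
from h import *
from scipy.spatial.transform import Rotation as R
o=monitor.get_obs(); print(np.round(o["position"],4),np.round(R.from_quat(o["ee_rot"]).as_matrix(),3),np.round(o["joint_pos"],2))
p=camera("wrist"); save(p,"w3.png"); W=cloud(p)
m=np.all((W>(.36,-.43,.052))&(W<(.54,-.19,.07)),-1); X=W[m]
print(len(X),np.median(X,0)); r=cv2.minAreaRect((X[:,:2]*1000).astype(np.float32)); print(r)
E
```

```text
[ 0.4674 -0.3588  0.2879] [[-0.002  0.871  0.491]
 [ 0.002  0.491 -0.871]
 [-1.    -0.001 -0.003]] [ 1.16  0.31 -0.73  1.4   0.2   1.51  0.95]
4480 [ 0.43089393 -0.29221983  0.0587336 ]
((434.718017578125, -299.6773681640625), (39.2877197265625, 185.06629943847656), 30.280561447143555)
```

View pics/w3.png

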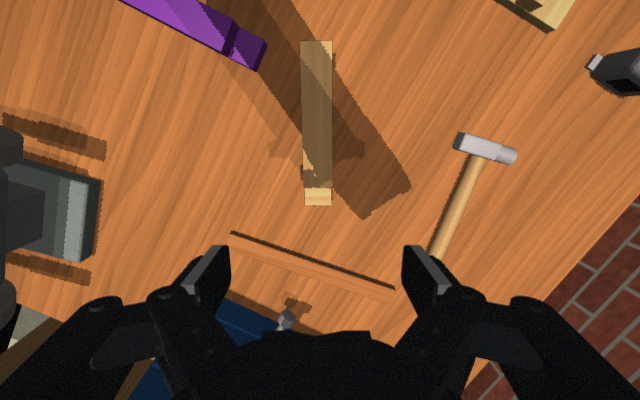

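The wrist view shows the rail centred between the jaws, running (317,42)–(317,205) with the step at the hand's side. Grip now.

>>> {"fn": "step_arm", "kwargs": {"increments": [[0.0854, 0.001, 0.001, -0.03, 0.014], [0.0854, 0, 0, -0.036, 0], [0.0854, 0, 0, -0.04, 0], [0.0854, 0, 0, -0.04, 0], [0.0854, 0, 0, -0.04, 0], [0.0854, 0, 0, -0.03, 0], [0.0854, 0, 0, -0.02, 0], [0.0854, 0, 0, -0.02, 0], [0.0854, 0, 0, 0, 0], [0.03, 0, 0, 0, 0], [0.03, 0, 0, 0, 0], [0.03, 0, 0, 0, 0]], "force": 80}}

```text
clock: 14.88
position: [0.4711, -0.3567, 0.0358]
ee_rot: [0.351, 0.613, -0.352, 0.615]
ft_force: [-0.3, -0.2, 1.1]
grip_width: 0.603
```

>>> {"fn": "step_arm", "kwargs": {"increments": [[0.03, 0, 0, 0, 0], [0.03, 0, 0, 0, 0], [0.03, 0, 0, 0, 0], [0.03, 0, 0, 0.005, 0], [0.03, 0, 0, 0.005, 0], [0.03, 0, 0, 0.01, 0], [0.03, 0, 0, 0.02, 0], [0.03, 0, 0, 0.01, 0], [0.03, 0, 0, 0, 0]]}}

```text
clock: 15.63
position: [0.4714, -0.3574, 0.087]
ee_rot: [0.351, 0.612, -0.352, 0.615]
ft_force: [1.6, -0.5, -3.7]
grip_width: 0.424
```

```bash
python3 - <<'E'
from h import *
o=monitor.get_obs(); T=o["position"]; print(np.round(T,4))
for c in("scene","side","wrist"):
    p=camera(c); W=cloud(p); save(p,c+"4.png")
    X=W[regions_of(p,"rail_mid")[0]["region"]]; 
    m=np.all((W>(.34,-.43,.085))&(W<(.54,-.16,.13)),-1); X=W[m]; X=X[X[:,2]<.125]
    # only beyond the fingers: along axis > 35 mm from grip
    a=np.array([-.504,.864]); s=(X[:,:2]-T[:2])@a; Y=X[(s>.03)&(s<.2)]
    t=(Y[:,:2]-T[:2])@np.array([.864,.504]); top=Y[abs(t)<.03]
    print(c,len(top)); 
    if len(top)>50:
        s=(top[:,:2]-T[:2])@a
        print(" smax",s.max(), "z fit near/far", [np.round(np.percentile(top[(s>l)&(s<l+.03)][:,2],[50,90]),4).tolist() for l in (.03,.07,.11)])
        r=cv2.minAreaRect((top[top[:,2]>.095][:,:2]*1000).astype(np.float32)); print(r)
E
```

```text
[ 0.4714 -0.3574  0.087 ]
scene 430
 smax 0.15810992949736843 z fit near/far [[0.107, 0.1114], [0.1049, 0.1083], [0.1033, 0.107]]
((425.9906005859375, -274.2360534667969), (49.32655334472656, 127.52776336669922), 28.696428298950195)
side 259
 smax 0.16427862299253904 z fit near/far [[0.1041, 0.1059], [0.102, 0.1037], [0.1004, 0.1021]]
((422.7447509765625, -273.1727600097656), (40.82235336303711, 133.99696350097656), 30.45612144470215)
wrist 17203
 smax 0.12189278406865042 z fit near/far [[0.1039, 0.1049], [0.1022, 0.1032], [0.1008, 0.1018]]
((432.34625244140625, -292.32183837890625), (40.33463668823242, 91.75965881347656), 30.54607582092285)
```

>>> {"fn": "step_arm", "kwargs": {"increments": [[0.03, 0.0113, 0.0174, 0.002, -0.06], [0.03, 0.0113, 0.0174, 0.002, -0.06], [0.03, 0.0113, 0.0174, 0, -0.06], [0.03, 0.0113, 0.0174, 0, -0.06], [0.03, 0.0113, 0.0174, 0, -0.06], [0.03, 0.0113, 0.0174, 0, -0.06], [0.03, 0.0113, 0.0174, 0, -0.06], [0.03, 0.0113, 0.0174, 0, -0.063], [0.03, 0, 0, 0, 0], [0.03, 0, 0, 0, 0]]}}

```text
clock: 16.77
position: [0.5606, -0.2155, 0.0873]
ee_rot: [0.487, 0.513, -0.487, 0.512]
ft_force: [-0.2, -1.0, -3.1]
grip_width: 0.416
```

```bash
cat > m.py <<'E'
from h import *
o=monitor.get_obs(); T=o["position"]; print("TCP",np.round(T,4),"F",np.round(o["ft_force"],1),"M",np.round(o["torque"],1))
th=np.radians(2.8); ux=np.array([np.cos(th),np.sin(th)]); uy=np.array([-ux[1],ux[0]]); K=np.array([.5773,.2334])
def cf(X): d=X[:,:2]-K; return np.c_[d@ux,d@uy,X[:,2]-.018]*1000
print("TCP in corner mm",np.round(cf(T[None]),1))
def look(c,name=None):
    p=camera(c); W=cloud(p)
    if name: save(p,name)
    X=cf(W.reshape(-1,3)); return p,X[~np.isnan(X[:,0])]
E
python3 - <<'E'
from m import *
from m import look
t=cf(T[None])[0]
for c in("scene","side","wrist"):
    p,X=look(c,c+"5.png")
    s=X[(X[:,0]>t[0]-35)&(X[:,0]<t[0]+35)&(X[:,1]>t[1]+30)&(X[:,1]<t[1]+185)&(X[:,2]>t[2]+8)&(X[:,2]<t[2]+32)]
    r=cv2.minAreaRect(s[:,:2].astype(np.float32)); f=np.polyfit(s[:,1],s[:,2],1)
    print(c,"rail",len(s),np.round(r[0],1),np.round(r[1],1),round(r[2],2),"ymax",s[:,1].max(),"slope",f[0],"z",np.median(s[:,2]))
    f=X[(X[:,2]>20)&(X[:,2]<29)&(X[:,0]>-15)&(X[:,0]<40)&(X[:,1]>-290)&(X[:,1]<-20)]
    if len(f)>50:
        e=[(y,np.percentile(q[:,0],3),np.percentile(q[:,0],97)) for y in range(-280,-20,30) if len(q:=f[(f[:,1]>y)&(f[:,1]<y+30)])>8]
        print(" fence edges",np.round(e,1).tolist())
E
```

```text
TCP [ 0.5606 -0.2155  0.0873] F [-0.2 -1.  -3.1] M [-0.3  0.   0. ]
TCP in corner mm [[ -38.6 -447.6   69.3]]
scene rail 439 [ -36.8 -353.5] [ 47.3 128.3] 0.33 ymax -289.38509658334254 slope -0.0372750336674566 z 87.8519506582285
 fence edges [[-280.0, 0.5, 24.9], [-250.0, -1.0, 27.4], [-220.0, -0.6, 25.7], [-190.0, 0.6, 25.1], [-160.0, 0.6, 25.7], [-130.0, 1.1, 25.8], [-100.0, 0.1, 23.7], [-70.0, 3.2, 25.0], [-40.0, 0.7, 25.5]]
side rail 267 [ -39.3 -352.3] [ 43.  129.6] 0.13 ymax -287.5048767776081 slope -0.05434399247078163 z 86.4626466575459
 fence edges [[-220.0, -1.0, 23.0], [-190.0, -1.4, 22.3], [-160.0, -0.6, 21.6], [-130.0, -1.6, 22.8], [-100.0, -0.5, 22.9], [-70.0, -1.2, 23.1], [-40.0, -1.1, 21.9]]
wrist rail 16563 [ -39.8 -373.7] [40.2 87.8] 0.07 ymax -329.8299552814466 slope -0.04661908461295476 z 88.41819540780473
```

View pics/wrist5.png

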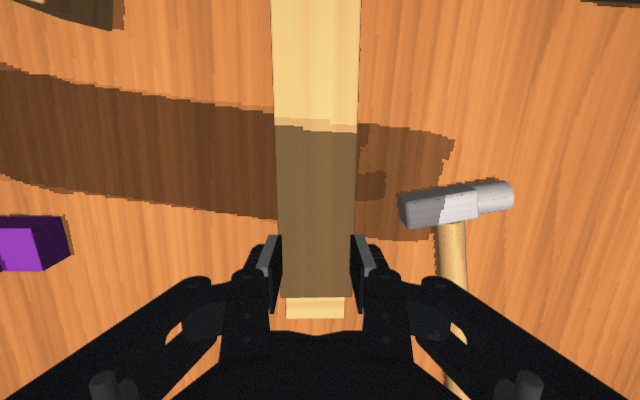

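The rail is parallel to the fence to within about 0.3° and is 19 mm clear of it, with its front at y = -289. I feed it straight under the guard.

>>> {"fn": "step_arm", "kwargs": {"increments": [[0.03, -0.0011, 0.0225, 0, 0], [0.03, -0.0011, 0.0225, 0, 0], [0.03, -0.0011, 0.0225, 0, 0], [0.03, -0.0011, 0.0225, 0, 0], [0.03, -0.0011, 0.0225, 0, 0], [0.03, -0.0011, 0.0225, 0, 0], [0.03, -0.0011, 0.0225, 0, 0], [0.03, -0.0011, 0.0225, 0, 0], [0.03, -0.0011, 0.0225, 0, 0], [0.03, -0.0011, 0.0225, 0, 0], [0.03, -0.0011, 0.0225, 0, 0], [0.03, -0.0011, 0.0225, 0, 0]]}}

```text
clock: 17.92
position: [0.5469, 0.0524, 0.0878]
ee_rot: [0.488, 0.511, -0.489, 0.511]
ft_force: [-0.0, 0.2, -3.1]
grip_width: 0.421
```

>>> {"fn": "step_arm", "kwargs": {"increments": [[0.03, 0, 0, -0.005, 0], [0.03, 0, 0, -0.005, 0], [0.03, 0, 0, -0.005, 0], [0.03, 0, 0, -0.004, 0], [0.03, 0, 0, -0.004, 0], [0.03, 0, 0, -0.004, 0], [0.03, 0, 0, -0.003, 0], [0.03, 0, 0, 0, 0]]}}

```text
clock: 18.58
position: [0.5469, 0.0523, 0.0573]
ee_rot: [0.488, 0.512, -0.488, 0.511]
ft_force: [-0.9, -0.1, -2.4]
grip_width: 0.42
```

>>> {"fn": "step_arm", "kwargs": {"increments": [[0.03, 0, 0, -0.002, 0], [0.03, 0, 0, -0.002, 0], [0.03, 0, 0, 0, 0], [0.03, 0, 0, 0, 0]]}}

```text
clock: 18.92
position: [0.5474, 0.0526, 0.0543]
ee_rot: [0.488, 0.511, -0.488, 0.512]
ft_force: [-1.0, -1.6, 1.9]
grip_width: 0.421
```

>>> {"fn": "step_arm", "kwargs": {"increments": [[0.03, 0, 0, -0.002, 0], [0.03, 0, 0, -0.002, 0], [0.03, 0, 0, 0, 0], [0.03, 0, 0, 0, 0]]}}

```text
clock: 19.25
position: [0.5478, 0.0526, 0.0539]
ee_rot: [0.488, 0.511, -0.488, 0.513]
ft_force: [-19.2, -5.8, 44.1]
grip_width: 0.421
```

>>> {"fn": "step_arm", "kwargs": {"increments": [[0.07, 0, 0, 0.003, 0], [0.07, 0, 0, 0, 0], [0.07, 0, 0, -0.002, 0], [0.07, 0, 0, 0, 0], [0.03, 0, 0, 0, 0], [0.03, 0, 0, 0, 0], [0.03, 0, 0, 0, 0], [0.03, 0, 0, 0, 0], [0.03, 0, 0, 0, 0], [0.03, 0, 0, 0, 0]], "force": 100}}

```text
clock: 20.08
position: [0.5472, 0.0528, 0.0514]
ee_rot: [0.488, 0.512, -0.488, 0.512]
ft_force: [-2.6, -0.6, 5.4]
grip_width: 0.423
```

```bash
cat > r.py <<'E'
from m import *
t=cf(T[None])[0]
for c in("scene","side","wrist"):
    p,X=look(c,c+"_r.png")
    s=X[(X[:,0]>-70)&(X[:,0]<8)&(X[:,1]>t[1]+25)&(X[:,1]<-1)&(X[:,2]>53)&(X[:,2]<70)]
    if len(s)<30: print(c,len(s)); continue
    s=s[s[:,2]>np.median(s[:,2])-5]
    r=cv2.minAreaRect(s[:,:2].astype(np.float32)); f=np.polyfit(s[:,1],s[:,2],1); g=np.polyfit(s[:,0],s[:,2],1)
    print(c,"rail",len(s),np.round(r[0],1),np.round(r[1],1),round(r[2],2),"ymax",round(s[:,1].max(),1),"x",np.round(np.percentile(s[:,0],[1,99]),1),"slopes",round(f[0],3),round(g[0],3),"z",round(np.median(s[:,2]),1))
    G=cf(cloud(p).reshape(-1,3)); G=G[(G[:,0]>-50)&(G[:,0]<10)&(abs(G[:,1]+80)<12)&(G[:,2]>85)&(G[:,2]<260)]
    if len(G): print("  guard low edge z over base",np.round(np.percentile(G[:,2],[0,2]),1))
E
python3 r.py
```

```text
TCP [0.5472 0.0528 0.0514] F [-2.6 -0.6  5.4] M [-0.1  0.6  0.1]
TCP in corner mm [[ -38.9 -178.9   33.4]]
scene rail 276 [-37.  -87.5] [131.9  44.7] 89.53 ymax -21.4 x [-57.8 -15.5] slopes -0.0 0.009 z 59.3
  guard low edge z over base [111.9 117.5]
side rail 400 [-39.1 -84.4] [ 42.1 134.2] 0.11 ymax -17.3 x [-59.  -18.4] slopes -0.006 0.017 z 58.3
  guard low edge z over base [107.7 113.5]
wrist rail 16451 [ -39.5 -112.1] [40.3 83.8] 0.24 ymax -70.1 x [-58.9 -19.9] slopes 0.0 -0.0 z 58.8
  guard low edge z over base [110.1 112.2]
```

The rail stands level on the base, with about 19 mm still to go in both x and y. The guard's lower edge is about 112 mm above the base, so it is fully up. I close most of the gap now.

>>> {"fn": "step_arm", "kwargs": {"increments": [[0.03, 0.0027, 0.003, 0.0005, 0], [0.03, 0.0027, 0.003, 0, 0], [0.03, 0.0027, 0.003, 0, 0], [0.03, 0.0027, 0.003, 0, 0], [0.03, 0.0027, 0.003, 0, 0], [0.03, 0.0018, 0.002, 0, 0], [0.03, 0, 0, 0, 0], [0.03, 0, 0, 0, 0]]}}

```text
clock: 20.9
position: [0.5628, 0.0704, 0.0515]
ee_rot: [0.488, 0.512, -0.487, 0.512]
ft_force: [1.3, 1.2, -0.7]
grip_width: 0.426
```

>>> {"fn": "step_arm", "kwargs": {"increments": [[0.03, -0.0001, 0.002, 0, 0], [0.03, 0, 0, 0, 0], [0.03, 0, 0, 0, 0]]}}

```text
clock: 21.15
position: [0.5624, 0.0719, 0.0515]
ee_rot: [0.488, 0.512, -0.488, 0.512]
ft_force: [0.3, -1.3, 0.6]
grip_width: 0.421
```

>>> {"fn": "step_arm", "kwargs": {"increments": [[0.03, 0.002, 0.0001, 0, 0], [0.03, 0, 0, 0, 0], [0.03, 0, 0, 0, 0]]}}

```text
clock: 21.4
position: [0.5631, 0.072, 0.0515]
ee_rot: [0.487, 0.512, -0.489, 0.511]
ft_force: [-7.2, -0.5, 7.8]
grip_width: 0.421
```

>>> {"fn": "step_arm", "kwargs": {"increments": [[0.03, -0.0001, 0.002, 0, 0], [0.03, 0, 0, 0, 0], [0.03, 0, 0, 0, 0]]}}

```text
clock: 21.65
position: [0.5631, 0.0724, 0.0514]
ee_rot: [0.487, 0.512, -0.489, 0.511]
ft_force: [-6.5, -5.0, 8.6]
grip_width: 0.422
```

>>> {"fn": "step_arm", "kwargs": {"increments": [[0.03, -0.0001, 0.002, 0, 0], [0.03, 0, 0, 0, 0], [0.03, 0, 0, 0, 0]]}}

```text
clock: 21.9
position: [0.5631, 0.073, 0.0514]
ee_rot: [0.487, 0.511, -0.49, 0.511]
ft_force: [-6.6, -9.4, 9.3]
grip_width: 0.429
```

>>> {"fn": "step_arm", "kwargs": {"increments": [[0.03, 0.002, 0.0001, 0, 0], [0.03, 0, 0, 0, 0], [0.03, 0, 0, 0, 0]]}}

```text
clock: 22.15
position: [0.5632, 0.073, 0.0514]
ee_rot: [0.486, 0.512, -0.491, 0.511]
ft_force: [-17.1, -10.3, 19.4]
grip_width: 0.421
```

>>> {"fn": "step_arm", "kwargs": {"increments": [[0.03, 0, 0, 0.001, 0], [0.03, -0.0001, 0.002, 0, 0], [0.03, -0.0001, 0.002, 0, 0], [0.03, 0, 0, 0, 0], [0.03, 0, 0, 0, 0]]}}

```text
clock: 22.57
position: [0.5632, 0.0734, 0.0515]
ee_rot: [0.485, 0.51, -0.493, 0.511]
ft_force: [-13.4, -19.6, 13.2]
grip_width: 0.422
```

```bash
python3 r.py; python3 - <<'E'
import cv2,numpy as np
a=cv2.imread("pics/side_r.png");b=cv2.imread("pics/scene_r.png")
cv2.imwrite("pics/c6.png",np.hstack([cv2.resize(a[180:310,210:350],(430,400)),cv2.resize(b[150:260,300:410],(370,370))[:,:370] if 0 else cv2.resize(b[150:260,300:410],(370,400))]))
E
```

```text
TCP [0.5632 0.0734 0.0515] F [-13.4 -19.6  13.2] M [-4.3  3.3  0. ]
TCP in corner mm [[ -21.9 -159.1   33.5]]
scene rail 279 [-19.5 -67.3] [ 46.6 132.9] 1.3 ymax -1.0 x [-41.7   2.4] slopes -0.005 -0.011 z 59.0
  guard low edge z over base [111.  116.4]
side rail 416 [-20.8 -67.6] [132.9  43.2] 89.98 ymax -1.1 x [-42.1  -0.9] slopes -0.003 0.003 z 58.6
  guard low edge z over base [105.4 113.1]
wrist rail 14634 [-22.  -87.9] [92.4 40.3] 89.95 ymax -41.7 x [-41.5  -2.5] slopes 0.001 -0.008 z 59.0
  guard low edge z over base [110.9 119.1]
```

View pics/c6.png

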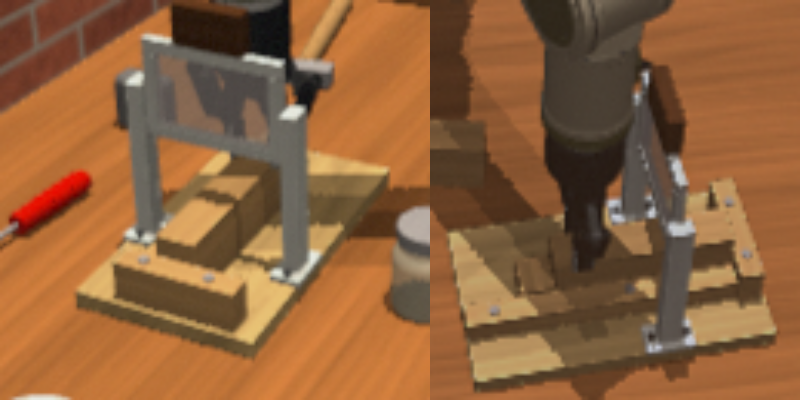

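>>> {"fn": "step_arm", "kwargs": {"increments": [[0.03, 0.0018, 0.002, 0.001, 0], [0.03, 0, 0, 0, 0], [0.03, 0, 0, 0, 0]]}}

```text
clock: 22.97
position: [0.5633, 0.0734, 0.0516]
ee_rot: [0.484, 0.51, -0.495, 0.51]
ft_force: [-20.2, -25.2, 14.1]
grip_width: 0.426
```

>>> {"fn": "step_arm", "kwargs": {"increments": [[0.03, 0.0018, 0.002, 0.001, 0], [0.03, 0, 0, 0, 0], [0.03, 0, 0, 0, 0]]}}

```text
clock: 23.22
position: [0.5635, 0.0735, 0.0517]
ee_rot: [0.482, 0.51, -0.497, 0.51]
ft_force: [-25.7, -30.8, 14.3]
grip_width: 0.423
```

>>> {"fn": "step_arm", "kwargs": {"increments": [[0.03, 0.0014, 0.002, 0, 0], [0.03, 0, 0, 0, 0], [0.03, 0, 0, 0, 0]]}}

```text
clock: 23.47
position: [0.5635, 0.0734, 0.0517]
ee_rot: [0.481, 0.51, -0.499, 0.51]
ft_force: [-33.8, -37.5, 23.4]
grip_width: 0.425
```

```bash
python3 r.py
```

```text
TCP [0.5635 0.0734 0.0517] F [-33.8 -37.5  23.4] M [-8.1  7.7  0.3]
TCP in corner mm [[ -21.6 -159.1   33.7]]
scene rail 271 [-18.6 -66.6] [ 46.3 131.8] 1.52 ymax -1.0 x [-41.2   2.1] slopes -0.007 -0.017 z 59.7
  guard low edge z over base [109.5 116.1]
side rail 422 [-20.4 -67.5] [ 42.9 133. ] 0.06 ymax -1.0 x [-41.5   0.1] slopes -0.001 0.009 z 58.7
  guard low edge z over base [106.9 113.4]
wrist rail 14776 [-21.6 -88.1] [92.  40.3] 89.91 ymax -42.1 x [-41.   -2.1] slopes 0.0 -0.021 z 59.2
  guard low edge z over base [119.7 121.4]
```

>>> {"fn": "step_arm", "kwargs": {"increments": [[0.03, -0.0015, -0.0005, 0, 0], [0.03, 0, 0, 0, 0], [0.03, 0, 0, 0, 0], [0.03, 0, 0, 0, 0], [0.03, 0, 0, 0, 0], [0.03, 0, 0, 0, 0]]}}

```text
clock: 24.12
position: [0.5635, 0.0734, 0.0517]
ee_rot: [0.482, 0.51, -0.498, 0.51]
ft_force: [-26.2, -34.4, 15.2]
grip_width: 0.419
```

```bash
python3 r.py
```

```text
TCP [0.5635 0.0734 0.0517] F [-26.2 -34.4  15.2] M [-7.6  6.   0.3]
TCP in corner mm [[ -21.6 -159.1   33.7]]
scene rail 271 [-19.6 -67.2] [132.3  45.7] 89.28 ymax -1.3 x [-39.9   2.5] slopes 0.001 -0.023 z 59.7
  guard low edge z over base [108.3 114.9]
side rail 417 [-21.4 -67.8] [ 42.8 132.4] 0.95 ymax -1.5 x [-41.3  -0.3] slopes -0.004 0.004 z 58.7
  guard low edge z over base [106.4 112.6]
wrist rail 14781 [-21.5 -87.9] [40.3 92.4] 0.02 ymax -41.7 x [-41.   -2.1] slopes 0.0 -0.021 z 59.1
  guard low edge z over base [112.4 121.4]
```

>>> {"fn": "step_arm", "kwargs": {"increments": [[0.03, -0.0015, 0, -0.001, 0], [0.03, 0, 0, 0, 0], [0.03, 0, 0, 0, 0], [0.03, 0, 0, 0, 0]]}}

```text
clock: 24.6
position: [0.5635, 0.0734, 0.0517]
ee_rot: [0.483, 0.509, -0.497, 0.511]
ft_force: [-21.2, -34.4, 19.8]
grip_width: 0.421
```

```bash
python3 r.py; python3 - <<'E'
from m import *
p,X=look("wrist","w7.png")
f=X[(X[:,2]>20)&(X[:,2]<30)&(X[:,0]>-12)&(X[:,0]<35)]
for y in range(-280,0,40):
    q=f[(f[:,1]>y)&(f[:,1]<y+40)]
    s=X[(X[:,1]>y)&(X[:,1]<y+40)&(X[:,2]>54)&(X[:,2]<64)&(X[:,0]<10)&(X[:,0]>-50)]
    print(y,len(q),np.round(np.percentile(q[:,0],[1,50,99]),1) if len(q)>10 else "", np.round(np.percentile(s[:,0],[1,99]),1) if len(s)>10 else "")
E
```

```text
TCP [0.5635 0.0734 0.0517] F [-21.2 -34.4  19.8] M [-7.6  5.4  0.3]
TCP in corner mm [[ -21.6 -159.1   33.7]]
scene rail 273 [-19.8 -67.4] [131.4  45.8] 89.46 ymax -1.5 x [-40.1   2.9] slopes 0.007 -0.012 z 59.6
  guard low edge z over base [109.2 114.1]
side rail 410 [-20.8 -67.2] [132.1  43. ] 90.0 ymax -1.2 x [-41.6  -0.4] slopes -0.002 -0.001 z 58.9
  guard low edge z over base [108.1 113.6]
wrist rail 14767 [-21.6 -88.1] [92.  40.3] 90.0 ymax -42.1 x [-41.1  -2.1] slopes 0.0 -0.02 z 59.1
  guard low edge z over base [112.9 121.3]
TCP [0.5635 0.0735 0.0517] F [-20.5 -34.3  19.7] M [-7.7  5.3  0.3]
TCP in corner mm [[ -21.6 -159.1   33.7]]
-280 0  
-240 735 [-11.8   0.7  10.5] 
-200 292 [ 3.2 16.5 22.5] [-40.7  -2.9]
-160 1974 [ 2.8 12.5 22.2] [-41.5   0.3]
-120 2107 [ 2.9 12.4 22.3] [-41.1  -2.2]
-80 1665 [ 2.9 12.6 22.3] [-41.   -2.1]
-40 713 [ 2.9 12.6 22.3]
```

View pics/w7.png

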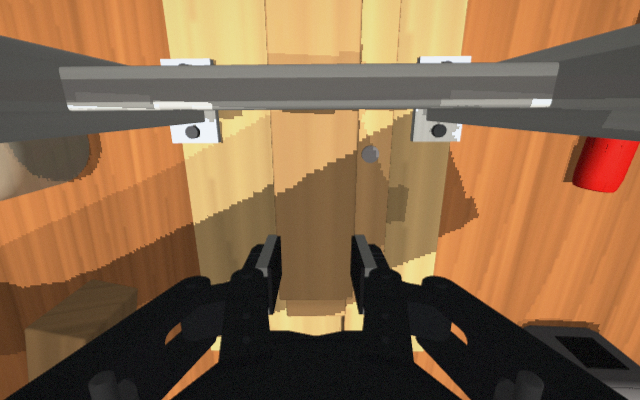

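The final wrist view shows the rail, columns 272–360, lying along the fence strip (360–400) with no gap. The fence's outer edge measures x = 22.3 mm in this camera. Its face is therefore at -2.7 mm, and the rail's side at -2.1 mm, so they are in contact. The forces are steady, so I hand in.

```bash
python3 - <<'E'
from workcell import monitor,ticket
print(ticket.hand_in()); o=monitor.get_obs(); print(o["clock"],o["position"],o["ft_force"])
E
```

```text
the job is handed in; nothing more can be done
None
the job is handed in; nothing more can be done
```

I raised the guard, fed the rail square end first under it, and pressed it into the corner. I handed the job in at about 25 s with the rail still gripped and pressed. No verdict was reported.

**Last checks that were fine:**
- **Guard:** its lower edge is about 112 mm above the base, which matches fully up. It took three lifts, because easing the hand down before letting go pulled the guard back down with it.
- **Rail position:** it lies along the fence to within about 0.5°. Its square end was about 1 mm from the stop, and its side was in contact with the fence in the wrist view.
- **Forces:** the wrist read a steady 20 N against the fence direction, 34 N against the stop direction and 20 N downwards. The rail did not move as I increased the push. The contact forces on the fence and stop themselves could not be measured.

**Checks that disagreed or were less good:**
- **Rail tilt:** it leans about 0.02 rad towards the fence by the wrist camera, against a limit of 0.04. The scene camera gave 0.012 and the side camera about 0. Easing the sideways push did not take it out.
- **Guard travel:** the handle and frame moved only about 68 mm between the first pictures and the last. That fits full height only if the guard started about 11 mm up. If it started fully down, 68 mm is only just over the 65 mm needed.
- **Rail's sideways position:** the cameras differ by about 2 mm, which is within their calibration.

I did not measure the bystander objects again at the end. No move was planned to touch any of them.

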